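# Set and lock the depth stop of a kitchen press

### The arm

A 7-joint arm with a two-finger parallel gripper is mounted at the origin on the work surface. World frame = base frame: x ahead of the robot, y to its left, z up, the work surface at z = 0. Lengths are in m, angles in degrees, forces in N, time in s.
With the tool pointing down it reaches from about 0.35 to 0.775 m from the base axis. Payload 3.1 kg.
Tool frame: the origin (TCP) lies on the centre line of the jaws, within the pads' length; the fingertips stand 17 mm ahead of it and the grasp point (between the pads) lies 2 mm behind it (robot.tip_reach is the distance from the TCP to the fingertips, in m); z points along the fingers, y is the direction in which the jaws open and shut (so a half turn about z gives the same grasp; the last joint's range is limited). The gripper opens to 85 mm and grips with 20 to 120 N. Pads are 22 mm wide; open, the fingers measure 114 mm over their backs; the gripper's body (76 mm by 85 mm) begins 54 mm behind the grasp point. The pads swing forward as they close: fully open they stand 13 mm farther back than shut.
Start: joints at [74.101, 17.813, 0.802, 86.603, -0.252, 75.585, -1.558], TCP at [0.129, -0.535, 0.248] pointing down, gripper open.
Joint ranges: [-154.91, 154.91], [-16.99, 109.72], [-72.82, 74.43], [7.12, 147.25], [-82.49, 262.49], [11.32, 116.49], [-174.64, 174.64]. Speed limits (degrees/s): [159.86, 159.86, 180, 180, 180, 180, 180].

### API

Orientations are given as [roll, pitch, yaw] about the fixed x, y, z axes, in that order (R = Rz(yaw) Ry(pitch) Rx(roll)).
In Python, from station import robot, fingers, vision, workorder, recognise gives the robot as it stands. Calls block until the motion is done:
- robot.move_to(position, orientation): joint-space move of the TCP to a pose.
- robot.line_to(position, orientation=None, velocity=0.15, f_stop=None): straight line of the TCP; orientation=None keeps the orientation; velocity is the mean speed in m/s. With f_stop (N) it stops when the force on the tool has changed by that much, and returns True; else False.
- robot.move_j(angles): joint-space move.
- fingers.gripper_to(opening, force=None): opening from 0.0 (shut) to 1.0 (fully open); force is the grip in N (None keeps the last); returns when the fingers have stopped.
- robot.pause(seconds).
- robot.inverse_kinematics(position, orientation): joint angles nearest the present ones, or None.
- vision.grab_frame(name): name is "side" or "top"; returns the picture (400x640x3 uint8, red, green, blue); there is no depth.
- vision.calibration(name): a dict with "mtx" (3x3 intrinsics, pixels), "k1" (the pictures are not rectified: a ray, as slopes to the right and down, at radius r is drawn at 1 + k1 r^2 times it, then the intrinsics apply), "extrinsics" (4x4, takes a point from world to camera coordinates). Camera axes: x right, y up, looking along -z (the intrinsics and any distortion apply to the point x, -y, -z); pixel columns grow to the right and rows downward; lengths in m; the calibration is good to about 2 mm. A picture is of the moment at which its call begins. calibration takes no time and is no camera call.
A pose or a line that the arm cannot do raises robot.PlanningError and nothing moves.
- workorder.close_job(): hands the job in, once; it reports no verdict.
Trained networks look in the newest picture that a camera, given by its name, has taken for a name from the list of things; names that differ only in an ending like _2 or _b are one class to them, and where a whole thing is asked for, a point or a joint stands for the part that bears it (a point fixed in the world has none). Each returns a list of dicts, best first, with "p" (0 to 1); they miss things now and then, are a little off and sometimes report something else, mostly with a low value. They report only what shows in the picture. A call takes as long as a camera call.
- recognise(label, camera): "rect" ([centre column, centre row, width, height] in pixels, round what is visible of it).
Readings, each from a call of its own:
- robot.current_time_s(): time.
- robot.current_joint_positions(): joint angles.
- robot.current_dq(): joint speeds.
- robot.current_joint_torque(): joint torques, N m.
- robot.current_tool_pos(): TCP position.
- robot.current_eef_rot(): TCP orientation.
- robot.current_contact_force(): force on the tool from outside, world axes, zero at the start.
- robot.current_torque(): the same for the moment, N m.
- robot.current_finger_gap(): opening from 0.0 (shut) to 1.0 (fully open).
Only numpy, scipy, OpenCV 4.12 (cv2) and the standard library are available. Lean on these libraries where they do the work, as an engineer would, in place of code of your own. Each camera call takes 0.05 s, during which the arm holds its last target. There are 200 camera calls.

### The job

Set the depth stop of the kitchen press: with the clamp lever still open, push the rod down by its knob until the foot just touches and rests on the loose metal plate inside the can, feeling for the touch and pressing only gently on the plate. Then swing the clamp lever round, fully home against its stop alongside the press's arm, so that the foot stays resting on the plate. Leave the jar, the tumbler, the spoon and the bowl round the press where they are.

Things in the scene. Friction and masses are not known exactly. Their poses are not given: they have to be found in the camera images.
- stand: The fixed press: steel base plate 200 x 150 x 12 mm, a column (22 mm thick, 215 mm high) 88 mm along its +x, and a grey level arm (28 mm wide, 180 to 205 mm high) from the column to a round boss (42 mm across) that guides the rod. Origin: on the counter under the rod's axis; z up, x from rod to column. Place and yaw (up to 0.45 rad) differ every time.
- can: Open round steel can, fixed on the base plate, centred on the rod's axis: outside diameter 100 mm, inside 92 mm, 100 mm high. Origin: centre of its underside, 12 mm above the counter.
- can_mouth (a point): Centre of the can's mouth, level with its rim, 112 mm above the counter. Below it in the can, seen from above, lies a loose flat metal plate 86 mm across, 5 mm thick, its top somewhere from 15 to 50 mm below the rim (differs every time, not reported). It rests on a hidden springy bed that yields about 1 mm per 2.5 N, up to 12 mm.
- stop_foot: Foot of the stop rod: steel disc 28 mm across, 8 mm thick, under the vertical rod (12 mm thick). Origin: centre of its underside, 125 to 145 mm above the counter at the start. The rod slides down through the boss (100 mm travel) with a steady drag: a push of about 2.5 N moves it down (more if fast). It stays where left, even against 5 N from below; the lever does not change the drag.
- knob_top (a point): Centre of the flat top of the black knob on the rod (38 mm across, 16 mm thick), 185 mm above the foot's underside and moving with it: 310 to 330 mm above the counter at the start, 245 to 285 mm when the foot touches the plate.
- clamp_lever (a joint): Angle (rad) of the steel clamp lever about its vertical pivot. 0: open, pointing sideways along the stand's -y. It grows counter-clockwise seen from above; 1.5 is its end stop, locked, where it lies alongside the arm and points along the stand's +x. It starts at 0 to 0.25 and stays where it is left; turning it takes about 0.15 N m (2 N at the post).
- lever_post (a point): Centre of the top of the upright round post (14 mm thick, top 229 mm above the counter, free from 201 mm up) at the lever's outer end, 80 mm from the pivot axis. The lever's bar below it is 11 mm wide, from 187.5 to 200.5 mm above the counter.
- lever_pivot (a point): Top of the lever's hub on the pivot axis (hub 24 mm across), fixed to the stand: 30 mm along the stand's -y from the rod's axis, 209 mm above the counter.
- jar_mid (a point): Bystander: centre of a brown glass spice jar, 48 mm wide, 85 mm high, on the +y side of the press.
- tumbler_mid (a point): Bystander: centre of an open steel tumbler, 68 mm wide, 90 mm high, on the -y side of the press, below the open lever.
- spoon_mid (a point): Bystander: middle of a steel spoon 170 mm long lying in front of the press (-x side).
- bowl_mid (a point): Bystander: centre of a small steel bowl, 84 mm wide, 40 mm high, on the +y side of the press, beside the column.

How it is judged:
By the outcome, as a careful person would: the job done as asked, in the order asked, and still so for the second after the job is handed in, with the robot touching nothing.
It also fails if it takes over 48 s, if anything falls off the work surface, if the arm or the gripper's body presses on something with over 40 N, if the wrist force passes 120 N, or if a joint passes its speed limit or range.

## Working session

There is one attempt and no reset: what is moved stays moved. The work goes in short steps, each a Python script; the robot and the scene stay as the last script left them, time stands still between calls to the robot, and variables do not carry over. Pictures are saved under pics/ and viewed, about 8 in all and at most 12, crops included, and the job is handed in when it is done.

```bash
ls; mkdir -p pics
python3 - <<'E'
from station import robot, fingers, vision, workorder, recognise
import cv2,numpy as np
for n in("side","top"):
    im=vision.grab_frame(n); cv2.imwrite(f"pics/{n}0.png",im[:,:,::-1])
    c=vision.calibration(n); print(n,c["mtx"].tolist(),c["k1"],np.round(c["extrinsics"],4).tolist())
    for l in["stand","can","can_mouth","stop_foot","knob_top","clamp_lever","lever_post","lever_pivot","jar_mid","tumbler_mid","spoon_mid","bowl_mid"]:
        print(l,[(round(d["p"],2),np.round(d["rect"]).tolist()) for d in recognise(l,n)[:2]])
print(robot.current_time_s(),robot.current_eef_rot(),robot.current_contact_force())
E
```

```text
pics
side [[442.78616356357503, 0.0, 326.17837147216034], [0.0, 442.78616356357503, 207.4200321484999], [0.0, 0.0, 1.0]] -0.026542939111869255 [[0.9842, -0.1769, 0.0052, -0.5025], [0.0888, 0.5194, 0.8499, -0.2382], [-0.1531, -0.836, 0.5269, -0.9179], [0.0, 0.0, 0.0, 1.0]]
stand [(0.69, [367.0, 262.0, 112.0, 178.0])]
can [(0.7, [362.0, 297.0, 50.0, 67.0]), (0.47, [366.0, 264.0, 110.0, 177.0])]
can_mouth [(0.85, [361.0, 293.0, 51.0, 66.0])]
stop_foot [(0.56, [360.0, 263.0, 13.0, 9.0])]
knob_top [(0.74, [369.0, 222.0, 28.0, 96.0])]
clamp_lever [(0.9, [383.0, 260.0, 43.0, 38.0])]
lever_post [(0.79, [384.0, 258.0, 38.0, 39.0])]
lever_pivot [(0.65, [367.0, 265.0, 116.0, 178.0])]
jar_mid [(0.91, [332.0, 267.0, 24.0, 40.0])]
tumbler_mid [(0.67, [407.0, 348.0, 39.0, 59.0]), (0.54, [362.0, 294.0, 55.0, 66.0])]
spoon_mid [(0.63, [292.0, 337.0, 39.0, 62.0]), (0.26, [384.0, 260.0, 40.0, 40.0])]
bowl_mid [(0.57, [386.0, 254.0, 13.0, 14.0])]
top [[365.24683216044855, 0.0, 315.03792654800077], [0.0, 365.24683216044855, 197.87701655548915], [0.0, 0.0, 1.0]] -0.08095604506689787 [[0.0157, -0.9999, 0.0027, 0.0436], [0.9928, 0.0159, 0.1186, -0.542], [-0.1186, 0.0008, 0.9929, -0.8834], [0.0, 0.0, 0.0, 1.0]]
stand [(0.96, [384.0, 178.0, 101.0, 97.0])]
can [(0.88, [371.0, 186.0, 45.0, 48.0])]
can_mouth [(0.59, [370.0, 188.0, 48.0, 48.0]), (0.25, [315.0, 202.0, 20.0, 22.0])]
stop_foot []
knob_top [(0.59, [390.0, 168.0, 22.0, 29.0])]
clamp_lever [(0.57, [411.0, 167.0, 48.0, 22.0])]
lever_post [(0.84, [412.0, 170.0, 46.0, 23.0])]
lever_pivot [(0.95, [386.0, 181.0, 104.0, 97.0])]
jar_mid [(0.86, [313.0, 202.0, 24.0, 22.0])]
tumbler_mid [(0.93, [426.0, 167.0, 38.0, 33.0])]
spoon_mid [(0.94, [379.0, 251.0, 62.0, 28.0])]
bowl_mid [(0.81, [306.0, 160.0, 34.0, 30.0]), (0.38, [379.0, 251.0, 65.0, 24.0])]
1.3 [ 1.79998888e+02 -9.04692855e-04  1.35143932e+01] [ 0.10062609 -0.1319682  -0.44366157]
```

Run:
```python
import cv2
a=cv2.imread("pics/side0.png")[180:400,260:460];b=cv2.imread("pics/top0.png")[110:290,280:480]
cv2.imwrite("pics/s1.png",cv2.resize(a,None,fx=3,fy=3,interpolation=2)[:600]) if 0 else cv2.imwrite("pics/s1.png",cv2.resize(a,(540,594),interpolation=cv2.INTER_CUBIC))
cv2.imwrite("pics/t1.png",cv2.resize(b,None,fx=3.3,fy=3.3,interpolation=cv2.INTER_CUBIC)[:600])
```

```text
(no output)
```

View pics/s1.png

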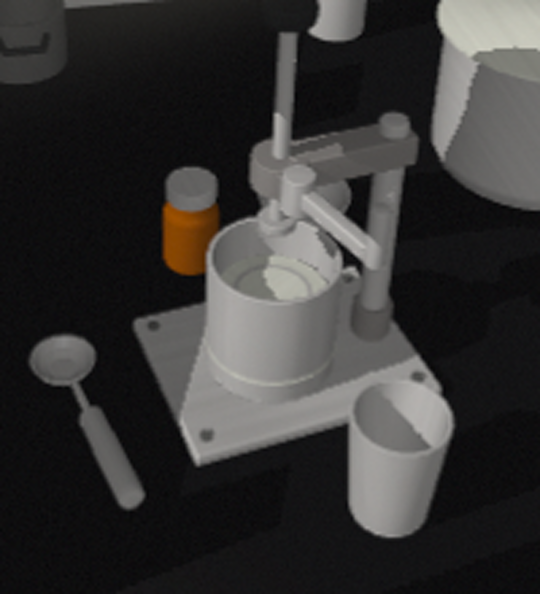

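View pics/t1.png

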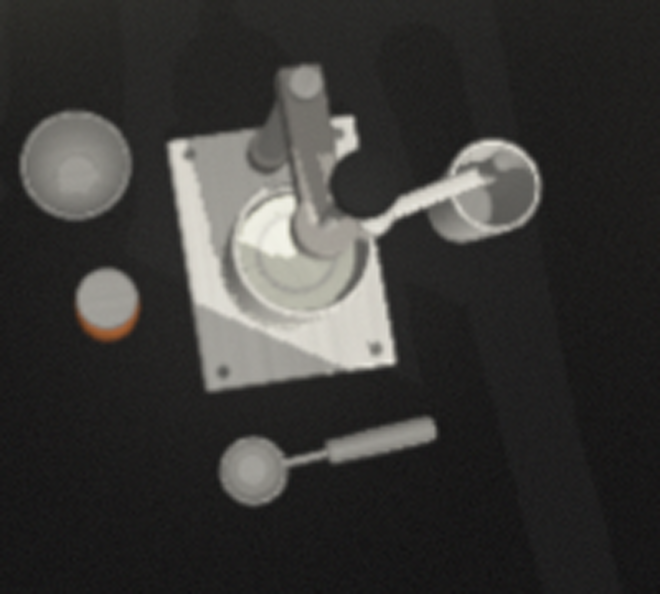

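The crops show knob at top‑view px ≈(390.6,165), column cap (372.4,134.8) and lever end ≈(432,158). In the side view the column cap is at (406,225), the can rim centre at (362,275.6), and the lever runs from (370.7,245) to (398,273). I'll fit the stand pose to these.

```bash
cat > geo.py <<'E'
import numpy as np, cv2
from station import robot, fingers, vision, workorder, recognise
from scipy.optimize import least_squares
C={n:vision.calibration(n) for n in("side","top")}
def proj(n,p):
    c=C[n];q=c["extrinsics"]@np.r_[p,1];s=np.array([q[0],-q[1]])/-q[2]
    s=s*(1+c["k1"]*(s@s));return c["mtx"][:2,:2]@s+c["mtx"][:2,2]
def W(x,y,yaw,p):
    c,s=np.cos(yaw),np.sin(yaw);return np.array([x+c*p[0]-s*p[1],y+s*p[0]+c*p[1],p[2]])
def post(a,z=.229,r=.08): return np.array([r*np.sin(a),-.03-r*np.cos(a),z])
E
python3 - <<'E'
from geo import *
T=lambda u,v:np.array([280+u/3.3,110+v/3.3]);S=lambda u,v:np.array([260+u/2.7,180+v/2.7])
obs=[("top",(.088,0,.215),T(305,82)),("top",(0,0,.112),T(302,250)),
("side",(.088,0,.215),S(395,122)),("side",(0,0,.112),S(275,258)),("side",(0,-.03,.209),S(299,175))]
def f(v):
    x,y,yaw,zk=v[:4]
    r=[proj(n,W(x,y,yaw,p))-o for n,p,o in obs]
    r+=[proj("top",W(x,y,yaw,(0,0,zk)))-T(365,182)]
    return np.concatenate(r)
s=least_squares(f,[.55,-.1,.1,.32],loss="soft_l1");print(s.x,np.round(f(s.x).reshape(-1,2),1).tolist())
x,y,yaw,zk=s.x
for a in (0,.1,.2,.3):
  P=W(x,y,yaw,post(a));print(a,P.round(3),"top",(3.3*(proj("top",P)-[280,110])).round(),"side",(2.7*(proj("side",P)-[260,180])).round())
for c in [(-.1,-.075),(.1,.075),(.1,-.075),(-.1,.075)]: print(c,(3.3*(proj("top",W(x,y,yaw,(*c,.012)))-[280,110])).round())
print("camS",-C["side"]["extrinsics"][:3,:3].T@C["side"]["extrinsics"][:3,3])
E
```

```text
[ 0.56659913 -0.07965699  0.16824136  0.31561155] [[0.7, -0.8], [1.1, -2.0], [-0.5, -1.6], [-0.5, -0.7], [-0.3, -0.8], [0.4, 0.4]]
0 [ 0.585 -0.188  0.229] top [513. 186.] side [355. 220.]
0.1 [ 0.593 -0.186  0.229] top [510. 174.] side [366. 217.]
0.2 [ 0.6   -0.184  0.229] top [506. 161.] side [377. 213.]
0.3 [ 0.608 -0.181  0.229] top [500. 150.] side [387. 209.]
(-0.1, -0.075) [402. 375.]
(0.1, 0.075) [170. 154.]
(0.1, -0.075) [357. 126.]
(-0.1, 0.075) [211. 405.]
camS [ 0.37524265 -0.73260054  0.68872879]
```

```bash
cat >> geo.py <<'E'
X,Y,YAW=.5655,-.0797,.168
st=lambda: print("t",round(robot.current_time_s(),2),"pos",np.round(robot.current_tool_pos(),4),"F",np.round(robot.current_contact_force(),2))
E
python3 - <<'E'
from geo import *
print(robot.tip_reach)
Z0=.316+robot.tip_reach
fingers.gripper_to(0.0)
yw=20
p=robot.current_tool_pos()
robot.line_to([p[0]+.05,p[1]+.05,.37],velocity=.2);st()
robot.move_to([X,Y,Z0+.03],[180,0,yw]);st()
print(robot.current_joint_positions())
im=vision.grab_frame("side");cv2.imwrite("pics/s2.png",cv2.resize(im[130:330,260:460,::-1],(600,600),interpolation=cv2.INTER_CUBIC))
E
```

```text
0.017
t 2.92 pos [ 0.1776 -0.4847  0.3689] F [-0.98  0.25 -0.21]
t 4.93 pos [ 0.5653 -0.0815  0.3628] F [-0.5  -1.56  0.84]
[ 28.46909652  21.95092809 -33.61179223  68.29007443  12.02239962
  93.1171939  -72.69575627]
```

View pics/s2.png

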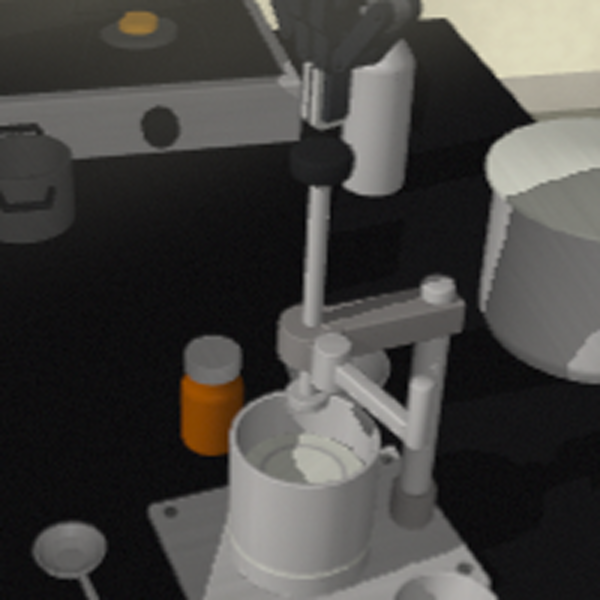

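The closed fingertips (crop (322,118)) stand over the knob (322,150). The lever post is at crop (422,380), which gives a lever angle of about 0.2. Next I'll feel downward.

Run:
```python
from geo import *
st()
r=robot.line_to([X,Y,.31],velocity=.03,f_stop=1.5);print(r);st()
p=robot.current_tool_pos();z=p[2]
for i in range(3):
    z-=.004
    r=robot.line_to([X,Y,z],velocity=.012);st()
```

```text
t 4.98 pos [ 0.5653 -0.0815  0.3629] F [-0.34  0.19 -0.62]
True
t 5.83 pos [ 0.5652 -0.0797  0.3426] F [-0.59 -0.07 -0.26]
t 6.34 pos [ 0.5654 -0.0797  0.3383] F [-1.11  0.58  0.58]
t 6.83 pos [ 0.5655 -0.0797  0.3343] F [-0.68 -0.95  1.96]
t 7.31 pos [ 0.5655 -0.0797  0.3303] F [-0.03  0.5   0.42]
```

```bash
cat >> geo.py <<'E'
def Fz(n=12):
    a=[]
    for _ in range(n): a.append(robot.current_contact_force()[2]); robot.pause(.01)
    return round(float(np.mean(a)),2),round(float(np.std(a)),2)
E
python3 - <<'E'
from geo import *
print(Fz())
z=robot.current_tool_pos()[2]
for i in range(4):
    z-=.003
    r=robot.line_to([X,Y,z],velocity=.012);print(r,robot.current_tool_pos()[2],robot.current_contact_force()[2].round(2),Fz())
st()
E
```

```text
(0.98, 0.56)
False 0.32717275665216256 1.99 (1.08, 0.5)
False 0.3241452824673114 1.49 (1.24, 0.36)
False 0.32114483025426427 1.02 (1.23, 0.49)
False 0.31814854925409525 1.18 (1.29, 0.37)
t 9.43 pos [ 0.5655 -0.0797  0.3182] F [-0.11 -0.29  1.44]
```

Run:
```python
from geo import *
im=vision.grab_frame("side");cv2.imwrite("pics/s3.png",cv2.resize(im[130:330,260:460,::-1],(600,600),interpolation=cv2.INTER_CUBIC))
```

```text
(no output)
```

View pics/s3.png

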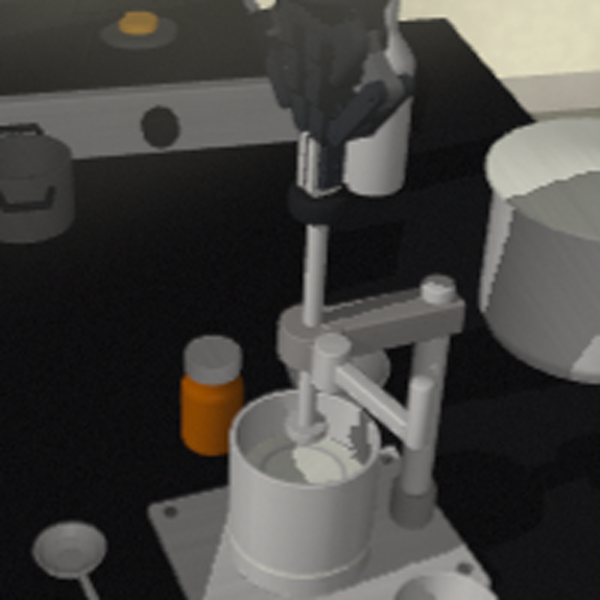

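The foot has gone down inside the can mouth (crop (305,425)) with the tip on the knob, so the rod is sliding. Next I'll feel for the plate.

Run:
```python
from geo import *
robot.line_to([X,Y,.303],velocity=.03);b=Fz(15);print(b);base=b[0]
for k in range(12):
    r=robot.line_to([X,Y,.258],velocity=.012,f_stop=3.0)
    z=robot.current_tool_pos()[2];f=Fz(15);print(r,round(z,4),f,round(robot.current_tool_pos()[2],4))
    if not r or f[0]>base+1.2: break
st()
```

```text
(0.05, 0.59)
True 0.2798 (1.61, 0.39) 0.2798
t 12.37 pos [ 0.5655 -0.0797  0.2798] F [0.93 0.6  1.18]
```

Run:
```python
from geo import *
for k in range(3):
    z=robot.current_tool_pos()[2]
    r=robot.line_to([X,Y,z-.0005],velocity=.004)
    a=robot.current_contact_force()[2];print(r,round(robot.current_tool_pos()[2],4),round(a,2),Fz(20))
im=vision.grab_frame("side");cv2.imwrite("pics/s4.png",cv2.resize(im[230:310,325:405,::-1],(600,600),interpolation=cv2.INTER_CUBIC))
st()
```

```text
False 0.2797 4.23 (4.64, 0.57)
False 0.2793 5.17 (5.14, 0.46)
False 0.2792 5.39 (5.35, 0.35)
t 13.76 pos [ 0.5655 -0.0797  0.2791] F [-1.11 -0.7   5.44]
```

View pics/s4.png

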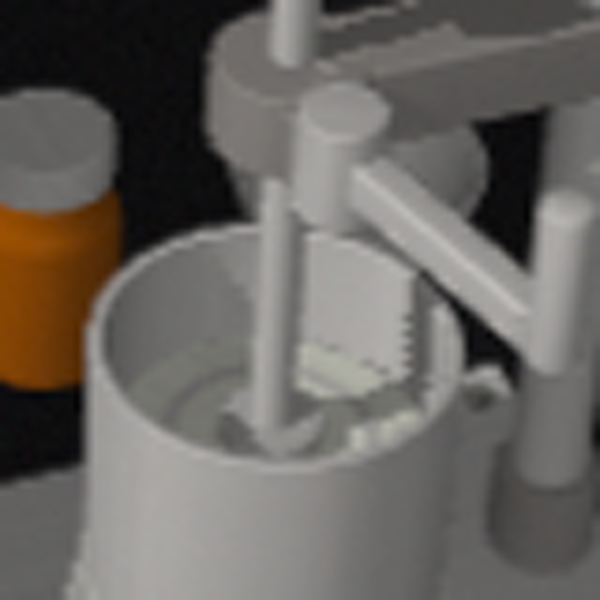

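The rest force has risen to 5.3 N against about 1.2–2.5 N while sliding, and the tip has nearly stopped. The foot is at z≈0.077, 35 mm below the rim, and the crop shows the disc on the plate at (275,430). So the foot has touched, with about 2–3 N on the plate. Next is the lever.

```bash
cat >> geo.py <<'E'
def push(a,back,z=.223):   # TCP pose for pushing lever post at angle a, tip centre 'back' behind the post centre
    p=post(a)-back*np.array([np.cos(a),np.sin(a),0]);w=W(X,Y,YAW,p);w[2]=z
    return w,[180,0,float(np.degrees(YAW+a))]
E
python3 - <<'E'
from geo import *
A0=.2
for a in np.linspace(.1,1.55,5):
    q=robot.inverse_kinematics(*push(a,.018));print(round(a,2),push(a,.018)[0].round(3),None if q is None else np.round(q))
robot.line_to([X,Y,.33],velocity=.15)
w,o=push(A0,.045,.33);robot.line_to(w,o,velocity=.15);st()
w,o=push(A0,.045);robot.line_to(w,o,velocity=.12);st()
w2,o=push(A0,.012)
r=robot.line_to(w2,o,velocity=.03,f_stop=2.5);st()
p=robot.current_tool_pos();print(r,"travel",np.linalg.norm(p-w))
im=vision.grab_frame("side");cv2.imwrite("pics/s5.png",cv2.resize(im[190:310,320:440,::-1],(600,600),interpolation=cv2.INTER_CUBIC))
E
```

```text
0.1 [ 0.574 -0.191  0.223] [ 36.  28. -30.  79.  14.  77. -68.]
0.46 [ 0.603 -0.185  0.223] [ 36.  32. -33.  74.  17.  79. -51.]
0.82 [ 0.628 -0.168  0.223] [ 35.  35. -37.  70.  21.  81. -33.]
1.19 [ 0.645 -0.144  0.223] [ 34.  38. -41.  68.  24.  83. -17.]
1.55 [ 0.652 -0.115  0.223] [ 33.  39. -46.  68.  27.  84.  -0.]
t 15.21 pos [ 0.5575 -0.1984  0.3299] F [-1.07  0.89 -0.28]
t 16.25 pos [ 0.558  -0.2001  0.224 ] F [ 0.62 -0.55 -0.18]
t 17.5 pos [ 0.5877 -0.1883  0.2229] F [-1.66 -0.47  0.52]
False travel 0.03264890511426201
```

View pics/s5.png

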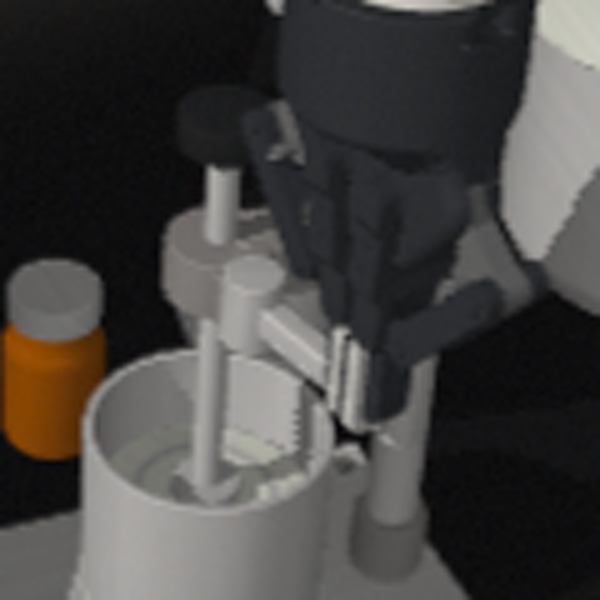

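The fingers stand at the post (crop (365,380)), and the foot is still on the plate. Now I'll sweep along the arc.

Run:
```python
from geo import *
for a in np.arange(.3,1.31,.125):
    r=robot.line_to(*push(a,.016),velocity=.06,f_stop=10)
    print(round(a,2),r,np.round(robot.current_contact_force(),1))
    if r: break
if not r:
  for a in (1.4,1.5,1.6,1.7):
    r=robot.line_to(*push(a,.014),velocity=.03,f_stop=7);print(a,r,np.round(robot.current_contact_force(),1))
    if r: break
st()
for n in("top","side"):
    im=vision.grab_frame(n); cv2.imwrite(f"pics/{n}6.png",im[:,:,::-1])
a=cv2.imread("pics/top6.png")[110:230,330:450];b=cv2.imread("pics/side6.png")[190:310,320:440]
cv2.imwrite("pics/m6.png",cv2.resize(np.hstack([a,b]),(800,400),interpolation=cv2.INTER_CUBIC))
```

```text
0.3 False [-0.2 -0.4  0.2]
0.42 False [-0.3  0.2 -0.4]
0.55 False [-0.3  0.4  0.2]
0.68 False [-0.9 -0.6 -0.3]
0.8 False [-0.1  0.5  0.3]
0.92 False [ 0.7 -0.3  0.5]
1.05 False [ 0.4  0.  -0.7]
1.18 False [-0.1 -0.7 -1. ]
1.3 False [-0.   0.2  0.1]
1.4 False [ 1.5 -0.6 -0.2]
1.5 False [ 2.3 -5.  -0.4]
1.6 True [ 0.  -1.1  0.3]
t 21.48 pos [ 0.6522 -0.1181  0.2225] F [ 0.04 -1.13  0.31]
```

View pics/m6.png

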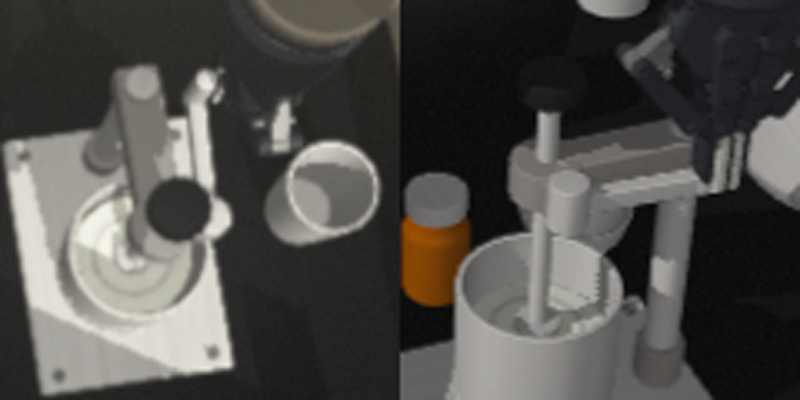

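The lever now lies almost parallel to the arm (top view (215,210) to (205,85)). I'll press once more to be sure it's on its stop.

Run:
```python
from geo import *
d=W(0,0,YAW,(np.cos(1.5),np.sin(1.5),0))
p=robot.current_tool_pos()
for k in range(3):
    r=robot.line_to(robot.current_tool_pos()+.006*d,velocity=.015,f_stop=12)
    q=robot.current_tool_pos();F=robot.current_contact_force();print(r,"adv mm",((q-p)@d*1000).round(2),"F",(F@d).round(1))
    if r: break
# back off, rise, clear the view
robot.line_to(q-.04*d,velocity=.1)
q=robot.current_tool_pos();robot.line_to(q+np.array([0,-.03,.12]),velocity=.2)
q=robot.current_tool_pos();robot.line_to([q[0]-.12,-.36,q[2]],velocity=.25);st()
for n in("top","side"):
    im=vision.grab_frame(n); cv2.imwrite(f"pics/{n}7.png",im[:,:,::-1])
a=cv2.imread("pics/top7.png")[110:270,290:450];b=cv2.imread("pics/side7.png")[190:350,280:440]
cv2.imwrite("pics/m7.png",cv2.resize(np.hstack([a,b]),(800,400),interpolation=cv2.INTER_CUBIC))
for a in(1.3,1.4,1.5):
    P=W(X,Y,YAW,post(a));print(a,((proj("top",P)-[290,110])*2.5).round(),((proj("side",P)-[280,190])*2.5+[400,0]).round())
```

```text
False adv mm 0.44 F -6.9
False adv mm 0.45 F -6.4
False adv mm 0.47 F -7.8
t 25.1 pos [ 0.5363 -0.3575  0.3402] F [0.09 0.55 0.31]
1.3 [275.  61.] [736. 108.]
1.4 [265.  60.] [733. 102.]
1.5 [256.  60.] [729.  96.]
```

View pics/m7.png

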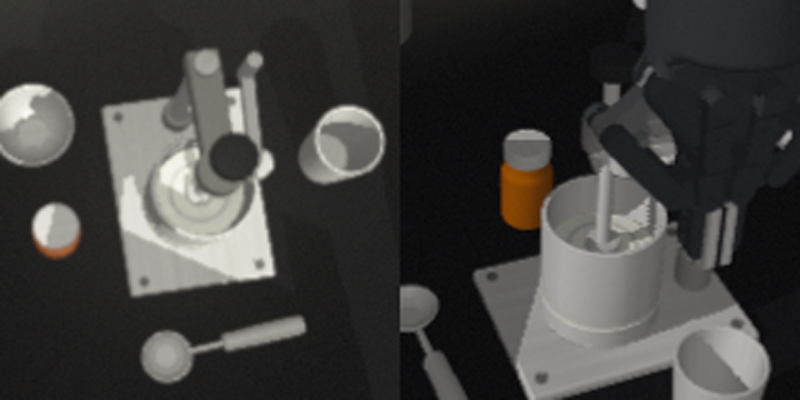

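The post at (255,59) matches the 1.5 rad prediction (256,60). 7 N gave no real advance, so the lever is on its stop. The foot is on the plate and the bystanders are where they were. Handing in.

```bash
python3 -c "
from station import workorder;workorder.close_job()"
```

```text
the job is handed in; nothing more can be done
```

The depth stop is set and the job is handed in at about 25 s of the 48 s allowed. I don't have a verdict.

- **Foot:** With the lever still open, I pushed the knob down with closed fingertips until the force rose from about 1–2.5 N while sliding to about 5.3 N, with the tip nearly stopped. That puts the foot about 35 mm below the rim, with roughly 2–3 N on the plate. The later pictures show it still resting there.
- **Lever:** I swung it by its post to the end stop. A further push of about 7 N moved it less than 0.5 mm, and in the top view the post sits within about a pixel of where 1.5 rad predicts.
- **Bystanders:** The jar, tumbler, spoon and bowl look unmoved in the last pictures, and the robot was clear of everything.

**Checks that were less certain:**
- The force reading is noisy (about 0.5 N). It gave one false touch on the way to the knob, and the reading just after the plate touch was unclear. I confirmed the plate contact by pushing in a few more tenths of a millimetre.
- At the end the arm hid the boss and part of the rod from the side camera. The foot and plate were still in view.

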